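Show a slicer insert to the phone

ROBOT

A 7-joint arm with a two-finger parallel gripper is mounted at the origin on a cart in front of the work surface, level with it; the furniture and walls round the work are solid. World frame = base frame: x ahead of the robot, y to its left, z up, the work surface at z = 0. Lengths are in m, angles in rad, forces in N, time in s.
With the tool pointing down it reaches from about 0.425 to 0.825 m from the base axis. Payload 3.6 kg.
Tool frame: the origin (TCP) lies midway between the tips of the shut fingers; the grasp point (between the pads) lies 19 mm behind it; z points along the fingers, y is the line along which they close (so a half turn about z gives the same grasp; the last joint's range is limited). The gripper opens to 93 mm and grips with 3 to 60 N. Pads are 15 mm wide; open, the fingers measure 128 mm over their backs; the gripper's body (75 mm by 188 mm) begins 65 mm behind the grasp point.
Start: joints at [-1.143, 0.615, -0.013, 1.423, 0.008, 1.103, -0.04], TCP at [0.285, 0.584, 0.219] pointing down, gripper open.
Joint ranges: [-3.12, 3.12], [-0.3, 2.06], [-1.34, 1.32], [0.26, 2.42], [-1.36, 4.5], [0.01, 1.98], [-2.84, 2.84]. Speed limits (rad/s): [2.79, 2.79, 3.14, 3.14, 3.14, 3.14, 3.14].

INTERFACE

Orientations are given as a rotation vector (axis times angle).
In Python, from plant import bot gives the robot as it stands.
- The arm moves only by the shell command python3 -m pendant 'ROWS' [FORCE]. ROWS is text: rows parted by semicolons, each of 5 numbers parted by spaces: the closure, from 0 (fully open) to 1 (shut), then the shift along the tool's x, y, z in m, then the turn about the tool's z in rad. A call has 1 to 8 rows; each row shifts and turns the commanded pose from where the row before left it, along the tool's axes as they then stand; what a row does not reach is not made up. A row lasts 1/8 s, in which the tool goes at most 62.5 mm and 10.7 degrees, less where a joint would pass 70% of its speed; a pose out of reach is approached as far as the arm can. A call is refused whole if a number of a shift passes 0.0625 or a number of a turn 0.188, either way. A call with a gripper value outside its range is refused whole. The fingers move at their own pace and stop on an object; FORCE is the grip in N (left out, the last holds). Time passes only in rows, so rows that do not move let the fingers close. It gives the time, the measured TCP pose, the force, the opening and the grip force at its end, in the units of the state.
- bot.read_state(): the state, without advancing time (a new reading comes with each control period).
- bot.read_camera(name): name is "scene" or "top"; returns a dict with "pixels" (384x512x3 uint8, red, green, blue), "K" (3x3 intrinsics, pixels), "rvec" (rotation vector, rad) and "tvec" (3), from world to camera coordinates, as OpenCV has them. Camera axes: x right, y down, z forward; pixel columns grow to the right and rows downward; lengths in m; the calibration is good to about 2 mm. A picture is of the moment at which its call begins. There is no depth.
- bot.finish_job(): hands the job in; it is judged then, once.
The state is a dict: "time": time; "qpos": joint angles; "qvel": joint speeds; "tau": joint torques, N m; "ee_pos": TCP position; "tcp_rot": TCP orientation; "ft_force": force on the tool from outside, world axes, zero at the start; "moment": the same for the moment, N m; "opening": finger opening in m; "finger_force": force on a finger pad.
Only numpy, scipy, OpenCV 4.12 (cv2) and the standard library are available. Lean on these libraries where they do the work, as an engineer would, in place of code of your own. Each camera call takes 0.05 s, during which the arm holds its last target. There are 200 camera calls.

TASK

Use the spreader's blade, not the gripper, to lever the wooden case's lid up by its front lip until it leans back past upright and stays open, then lay the spreader down on the worktop. Pick the comb insert (the one with the long grip bar) out of the case and show it to the phone on the stand for a video call: hold its centre 15 cm straight in front of the phone's camera and level with it, the insert upright with its flat face square to the phone. Finish while still holding it there, steady in the air; leave the other insert in its slot and do not knock the phone or the jars and cup round about.

Things in the scene. Friction and masses are not known exactly. Their poses are not given: they have to be found in the camera images.
- case: Light wooden storage case, fixed to the worktop, 94 (x) x 200 (y) x 70 mm high without its lid, walls 5 mm, floor 5 mm. Origin: centre of its underside. Own -x is its front (where the lid's lip overhangs), own +x its hinge side, z up. Inside are two upright slots at own y = +38 and -38 mm, one insert in each; each slot is a pair of 40 mm high ribs at the front and back wall with about 1.5 mm play each side of the insert, so inserts lift straight up.
- lid (a joint): Hinge of the case's flat lid, rad: 0 shut (level), grows as the front lip swings up and over towards the case's own +x; pi/2 is upright, the stop is at 2.1. The lid (110 x 200 x 6 mm, 0.12 kg) is stiff and stays where it is left; lifting it at the lip takes about 1.5 to 2 N. It may start up to 0.04 rad ajar.
- lid_hinge (a point): Middle of the lid's hinge line, 70 mm above the worktop, at x = +47 mm in the case's frame; the hinge line runs along the case's y axis; the lid's underside passes through it. Axes as the case.
- lid_lip (a point): Middle of the lid's front lower edge, 110 mm from the hinge line. The lip overhangs the case's front wall by 16 mm, its underside 70 mm above the worktop when shut, with nothing underneath it. Axes turn with the lid.
- spreader_grip (a point): Spreader (flat blunt palette knife, 0.09 kg) that lies on the worktop: middle of its dark wooden handle (90 x 20 wide x 20 mm high, along its own x), 10 mm above the worktop as it lies. Own +x points to the blade's tip, own z up; the blade is level. The balance point lies about 17 mm from here towards the blade.
- spreader_tip (a point): Tip of the spreader's steel blade, 157 mm from the middle of the handle along own +x; the blade is 24 mm wide, 3 mm thick, 112 mm long from the handle, at the handle's mid height, with a round end.
- comb_insert_centre (a point): Centre of the insert to be shown: a grey plastic plate 80 (own x) x 8 (own y) x 44 mm high with a window of nine upright steel teeth, and on top of it a grip bar 56 (x) x 12 (y) x 16 mm high; 60 mm high in all, 0.06 kg. This point is half-way up, 30 mm above its lower edge; the grip bar's centre is 22 mm above this point. Own z up, own y is the normal of its flat face. In the case its foot is 5 mm and its top 65 mm above the worktop. Which slot it stands in varies.
- plain_insert_centre (a point): Centre of the other insert, to be left alone: same plate and height but one broad slanting steel blade and a short grip bar of 22 x 12 x 16 mm. Axes as the comb insert.
- phone_lens (a point): Front camera lens of a phone that stands upright, portrait, on a fixed dark steel stand; lens 200 mm above the worktop, phone's top edge at 212 mm, phone 74 mm wide. Own -x is the direction in which camera and screen look (the place to show the insert is at x = -150 mm, y = 0, z = 0 in this frame), z up.
- phone: The phone with its stand, fixed; origin under the phone on the worktop. Round foot of 90 mm. Axes as the lens. A tall pantry, solid to above the arm, stands to its right (world -y side, roughly beyond x = 0.5 where y is below -0.18): an arm that comes in from the right must draw in to pass it.
- spreader: The spreader as a whole; origin on the underside of the handle's middle. Axes as spreader_grip.
- comb_insert: The comb insert as a whole; origin at the middle of its lower edge.
- plain_insert: The other insert as a whole; origin at the middle of its lower edge.
- red_jar: Jam jar with red lid, 65 mm wide, 86 mm high, a bystander; origin under it.
- white_cup: White cup, 93 x 120 x 59 mm, a bystander; origin under it.
- spice_jar: Spice jar with green cap, 46 mm wide, 106 mm high, a bystander; origin under it.
Mind the look-alikes: they are no part of the job. There is more than one size of the spreader; the job needs the larger.

How it is judged:
By the outcome, as a careful person would: the job done as asked, in the order asked, and still so for the second after the job is handed in, while the arm keeps its last pose, push and grip.
It also fails if it takes over 59 s, if anything falls off the work surface, if the arm or the gripper's body presses on something with over 40 N, if the wrist force passes 120 N, or if a joint passes its speed limit or range.

## Working session

There is one attempt and no reset: what is moved stays moved. The work goes in short steps, Python scripts to look and compute and a shell command to move; the robot and the scene stay as the last step left them, time stands still between calls to the robot, and variables do not carry over. Pictures are saved under pics/ and viewed, at most 10 in all, crops included, and the job is handed in when it is done.

```bash
mkdir -p pics; ls
python3 - <<'E'
from plant import bot
import cv2,numpy as np
for n in("scene","top"):
    c=bot.read_camera(n); cv2.imwrite(f"pics/{n}0.png",cv2.resize(c["pixels"][:,:,::-1],(800,600),interpolation=cv2.INTER_CUBIC))
    R=cv2.Rodrigues(np.array(c["rvec"]))[0]; print(n,np.array(c["K"]).round(1).tolist(),(-R.T@np.array(c["tvec"]).ravel()).round(3),R.round(3).tolist())
s=bot.read_state();print(s)
E
```

```text
pics
scene [[449.5, 0.0, 256.3], [0.0, 449.5, 194.2], [0.0, 0.0, 1.0]] [-0.032 -0.462  0.867] [[0.825, -0.564, 0.02], [-0.359, -0.553, -0.752], [0.435, 0.613, -0.659]]
top [[422.2, 0.0, 258.8], [0.0, 422.2, 194.7], [0.0, 0.0, 1.0]] [0.345 0.224 1.403] [[-0.002, -1.0, 0.018], [-0.997, 0.001, -0.078], [0.078, -0.018, -0.997]]
{'time': 0.1, 'qpos': array([-1.1424825 ,  0.61585016, -0.01258541,  1.42472414,  0.00810469,
        1.10343093, -0.04040246]), 'qvel': array([-0.00109417, -0.00113232, -0.00086343, -0.00354737, -0.00109321,
       -0.00144603,  0.0005593 ]), 'tau': array([ 8.49461194e-04, -4.60038972e+01,  2.09772242e-01, -1.66242868e+01,
       -6.12376397e-02,  1.69453444e-02,  9.43680129e-05]), 'ee_pos': array([0.28523262, 0.58327396, 0.21758399]), 'tcp_rot': array([-0.70810861, -3.06025317,  0.00363216]), 'ft_force': array([-0.36644982, -0.4909342 , -0.50195858]), 'moment': array([ 0.01605962, -0.00386835, -0.03186428]), 'finger_force': 0.0, 'opening': 0.09299495425397254}
```

View pics/scene0.png

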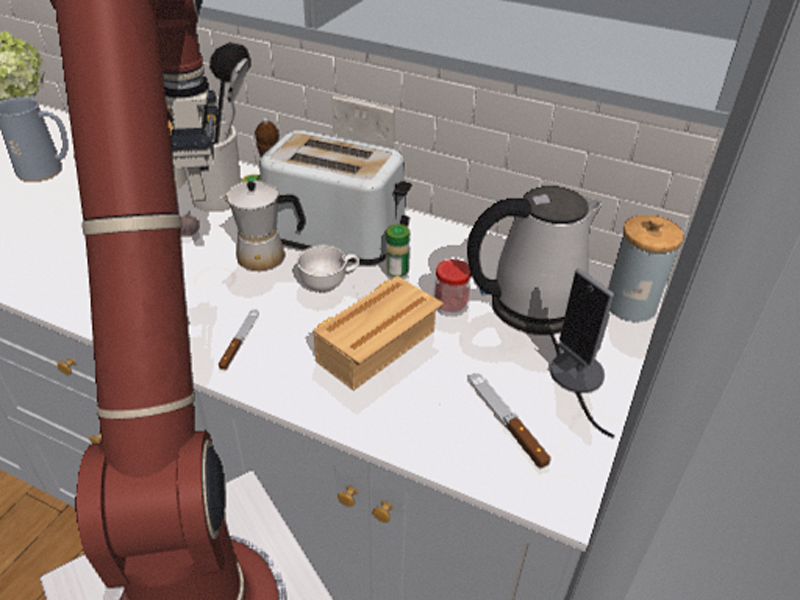

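View pics/top0.png

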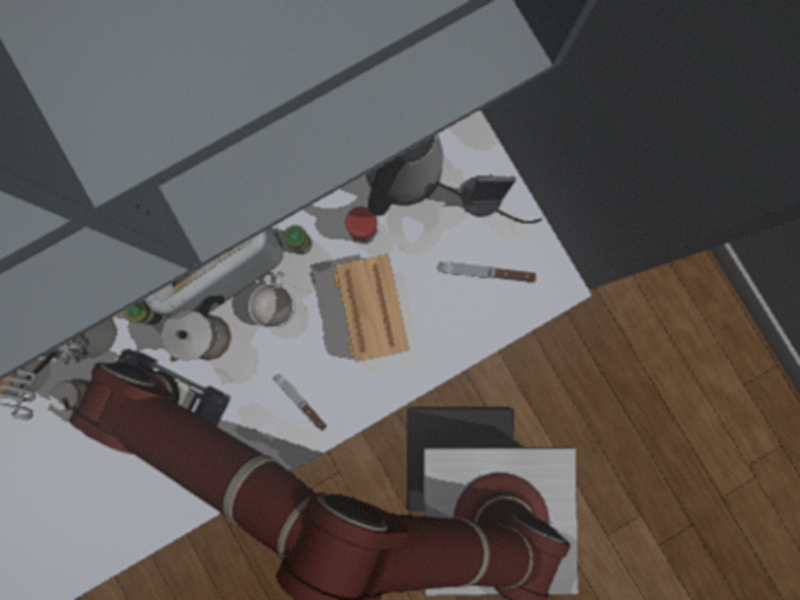

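The pictures show (800x600 pixels) the lidded case at top (372,308)/scene (378,332). There are two spreader-like candidates: a larger one at top (487,271)/scene (510,418) and a smaller one at top (300,400)/scene (240,338). The phone is at top (490,192)/scene (585,330). I choose the one at top (487,271), and check its length and a close crop next.

```bash
cat > h.py <<'E'
from plant import bot
import cv2,numpy as np
class Cam:
    def __init__(s,n):
        c=bot.read_camera(n); s.im=c["pixels"]; s.K=np.array(c["K"]); s.R=cv2.Rodrigues(np.array(c["rvec"]))[0]; s.t=np.array(c["tvec"]).ravel(); s.C=-s.R.T@s.t
    def plane(s,uv,z):
        uv=np.atleast_2d(uv).astype(float); d=np.c_[uv,np.ones(len(uv))]@np.linalg.inv(s.K).T@s.R
        return s.C+d*((z-s.C[2])/d[:,2])[:,None]
    def proj(s,P):
        p=(np.atleast_2d(P)@s.R.T+s.t)@s.K.T; return p[:,:2]/p[:,2:]
    def save(s,f,x0,y0,x1,y1,k):
        cv2.imwrite(f"pics/{f}.png",cv2.resize(s.im[y0:y1,x0:x1,::-1],None,fx=k,fy=k,interpolation=cv2.INTER_CUBIC))
def blobs(m,mn=25):
    n,l,st,ce=cv2.connectedComponentsWithStats(m.astype(np.uint8))
    return [(l==i,st[i],ce[i]) for i in range(1,n) if st[i,4]>=mn]
E
python3 - <<'E'
from h import *
cs={n:Cam(n) for n in("scene","top")}
for n,c in cs.items():
    hsv=cv2.cvtColor(c.im,cv2.COLOR_RGB2HSV); H,S,V=[hsv[...,i].astype(int) for i in range(3)]
    print(n)
    wood=(H<22)&(S>60)
    for nm,m in(("dark",wood&(V<150)),("light",wood&(V>=110)),("red",((H<8)|(H>172))&(S>130)&(V>90)),("green",(H>40)&(H<85)&(S>90))):
        for b,st,ce in blobs(m,30):
            X=c.plane(ce,0)[0]
            if X[0]<.3 or st[4]>6000: continue
            r=cv2.minAreaRect(np.argwhere(b)[:,::-1].astype(np.float32))
            print(nm,st[4],ce.round(1),"z0",X.round(3)[:2],"box",np.array(cv2.boxPoints(r)).round(1).tolist())
a=cs["scene"];a.save("c1",185,165,415,310,3)
b=cs["top"];b.save("c2",195,95,355,245,3)
s=cv2.imread("pics/c1.png");t=cv2.imread("pics/c2.png")
t=cv2.copyMakeBorder(t,0,0,0,690-480,cv2.BORDER_CONSTANT)
cv2.imwrite("pics/c1.png",s);cv2.imwrite("pics/c2.png",t[:, :480])
E
```

```text
scene
dark 223 [169.8  87. ] z0 [0.617 1.068] box [[156.5, 88.5], [170.0, 75.0], [180.5, 85.5], [167.0, 99.0]]
dark 56 [416.2 144.3] z0 [1.14  0.261] box [[409.20001220703125, 144.89999389648438], [411.70001220703125, 139.10000610351562], [423.0, 144.0], [420.5, 149.8000030517578]]
dark 98 [412.4 156.1] z0 [1.076 0.222] box [[396.0, 154.8000030517578], [399.0, 145.0], [435.0, 156.0], [432.0, 165.8000030517578]]
dark 58 [165.1 151.3] z0 [0.41  0.682] box [[153.0, 149.0], [176.0, 146.0], [176.8000030517578, 152.1999969482422], [153.8000030517578, 155.1999969482422]]
dark 218 [166.7 166.9] z0 [0.378 0.604] box [[151.5, 160.0], [180.8000030517578, 157.89999389648438], [181.6999969482422, 171.1999969482422], [152.39999389648438, 173.3000030517578]]
dark 30 [252.7 160.2] z0 [0.624 0.487] box [[247.60000610351562, 161.39999389648438], [248.0, 157.6999969482422], [260.1000061035156, 159.0], [259.70001220703125, 162.6999969482422]]
dark 388 [290.1 184.2] z0 [0.651 0.327] box [[277.5, 197.6999969482422], [279.3999938964844, 165.1999969482422], [301.6000061035156, 166.5], [299.6000061035156, 19
[... 3699 characters left out ...]
.8000030517578, 162.0], [261.0, 223.5], [225.0, 231.1999969482422]]
light 70 [314.5 232.1] z0 [0.33  0.013] box [[307.79998779296875, 230.60000610351562], [317.79998779296875, 225.60000610351562], [321.6000061035156, 233.1999969482422], [311.6000061035156, 238.1999969482422]]
light 52 [322.3 240.1] z0 [ 0.303 -0.012] box [[315.6000061035156, 238.1999969482422], [323.6000061035156, 234.6999969482422], [328.3999938964844, 245.8000030517578], [320.3999938964844, 249.3000030517578]]
red 121 [231.1 143. ] z0 [0.629 0.291] box [[222.0, 139.0], [239.0, 139.0], [239.0, 148.0], [222.0, 148.0]]
green 62 [188.  150.8] z0 [0.602 0.435] box [[183.0, 146.0], [193.0, 146.0], [193.0, 157.0], [183.0, 157.0]]
```

View pics/c1.png

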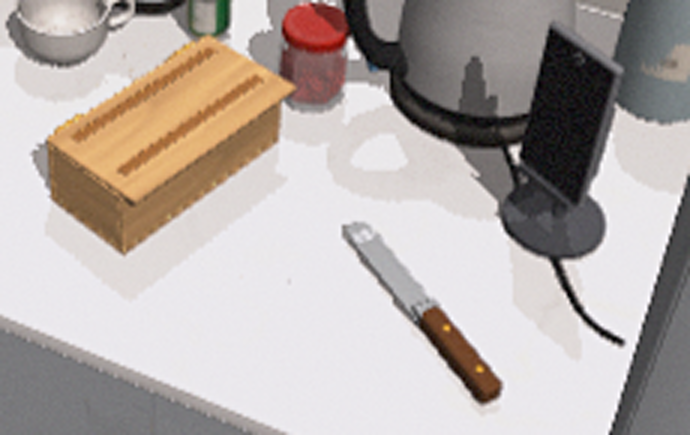

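View pics/c2.png

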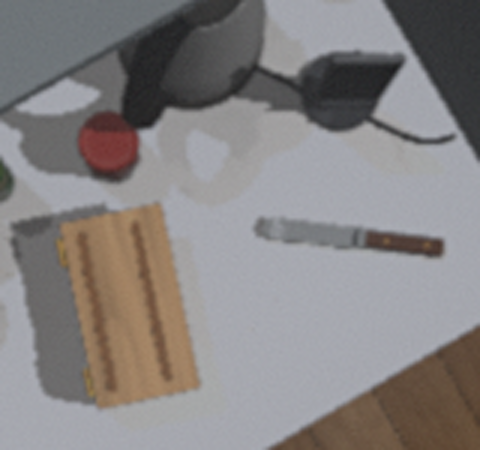

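The close crop confirms the larger spreader (tip at crop 254,227, riveted handle end at 444,247). The yellow hinges are on the case's +y-world side, so the lip faces right, towards the spreader.

Run:
```python
from h import *
S=Cam("scene");T=Cam("top")
c1=lambda *p:np.array(p)/3+[185,165]
c2=lambda *p:np.array(p)/3+[195,95]
f=lambda n,P:print(n,np.array(P).round(4).tolist())
f("T lid lipfar,lipnear,hngfar,hngnear",T.plane([c2(161,203),c2(200,385),c2(62,222),c2(99,408)],.076))
f("S lid lipfar lipnear hngfar hngnear",S.plane([c1(295,88),c1(131,203),c1(205,38),c1(48,142)],.076))
f("T tip,end,junction",T.plane([c2(254,227),c2(444,247),c2(362,239)],.01))
f("S tip,end,junction",S.plane([c1(345,228),c1(493,395),c1(423,310)],.01))
f("S lens .2",S.plane([c1(579,58)],.2)); f("S top edge .212",S.plane([c1(553,22),c1(622,60)],.212))
f("S foot .005",S.plane([c1(553,217)],.005)); f("T foot",T.plane([c2(338,95)],.005))
f("T phone top edge .212",T.plane([c2(333,55),c2(404,57)],.212))
# handle mask centroid, top
for n,c in(("S",S),("T",T)):
    hsv=cv2.cvtColor(c.im,cv2.COLOR_RGB2HSV); H,Sa,V=[hsv[...,i].astype(int) for i in range(3)]
    m=((H<22)|(H>170))&(Sa>70)&(V<150)
    w=np.zeros(m.shape,bool); 
    if n=="S": w[260:305,318:360]=1
    else: w[165:185,312:348]=1
    m&=w; p=np.argwhere(m)[:,::-1]; r=cv2.minAreaRect(p.astype(np.float32))
    f(n+" handle cen/box z.014",np.r_[c.plane([p.mean(0)],.014),c.plane(cv2.boxPoints(r),.014)][:,:2])
s=bot.read_state();R=cv2.Rodrigues(s["tcp_rot"])[0];f("R",R)
```

```text
T lid lipfar,lipnear,hngfar,hngnear [[0.5503, 0.231, 0.076], [0.3583, 0.1904, 0.076], [0.53, 0.3354, 0.076], [0.3347, 0.2958, 0.076]]
S lid lipfar lipnear hngfar hngnear [[0.5503, 0.2338, 0.076], [0.3537, 0.1932, 0.076], [0.5225, 0.3359, 0.076], [0.3325, 0.2926, 0.076]]
T tip,end,junction [[0.5337, 0.1283, 0.01], [0.5113, -0.0827, 0.01], [0.5202, 0.0084, 0.01]]
S tip,end,junction [[0.5248, 0.1213, 0.01], [0.5113, -0.0781, 0.01], [0.5214, 0.0152, 0.01]]
S lens .2 [[0.6656, 0.0325, 0.2]]
S top edge .212 [[0.6682, 0.0663, 0.212], [0.679, 0.0039, 0.212]]
S foot .005 [[0.6898, 0.0343, 0.005]]
T foot [[0.6837, 0.0326, 0.005]]
T phone top edge .212 [[0.6726, 0.0652, 0.212], [0.6708, -0.0031, 0.212]]
S handle cen/box z.014 [[0.513, -0.036], [0.5059, 0.0101], [0.5324, 0.014], [0.5202, -0.0788], [0.4953, -0.0814]]
T handle cen/box z.014 [[0.5155, -0.04], [0.5128, 0.0021], [0.5242, 0.001], [0.5177, -0.0761], [0.5064, -0.0749]]
R [[-0.8984, 0.4392, -0.0004], [0.4392, 0.8984, -0.0008], [0.0001, -0.0009, -1.0]]
```

Candidates, in 800 px top image coordinates:
- **Large spreader (487,271):** about 205 mm long, so it is the one to use.
- **Small knife (300,400):** rejected.

Measured values:
- **Spreader:** handle middle at (.5155,-.034), pointing along world yaw 1.48.
- **Lid:** lip middle at (.453,.210), about 197 mm long, with the case's x axis at yaw 1.78.

These agree with the sizes given, so I'm moving now.

```bash
cat >> h.py <<'E'
def st():
    s=bot.read_state();R=cv2.Rodrigues(s["tcp_rot"])[0]
    print("t %.2f"%s["time"],"p",s["ee_pos"].round(4),"yawX %.3f"%np.arctan2(R[1,0],R[0,0]),"tilt %.3f"%np.arccos(-R[2,2]),"F",s["ft_force"].round(2),"M",s["moment"].round(2),"op %.4f"%s["opening"],"ff %.1f"%s["finger_force"],"q",s["qpos"].round(2));return s,R
def goto(p):
    s,R=st();print("need tool shift",(R.T@(np.array(p)-s["ee_pos"])).round(4))
E
python3 -m pendant '0 -.0427 -.0391 0 0;0 -.0427 -.0391 0 0;0 -.0427 -.0391 0 0;0 -.0427 -.0391 0 0;0 -.0427 -.0391 0 0;0 -.0427 -.0391 0 0;0 -.0427 -.0391 0 0;0 -.0427 -.0391 0 0'
python3 -m pendant '0 -.0427 -.0391 0 0;0 -.0427 -.0391 0 0;0 -.0427 -.0391 0 0;0 0 0 0 .172;0 0 0 0 .172;0 0 0 0 .172;0 0 0 0 .172;0 0 0 0 .172'
python3 -m pendant '0 0 0 0 .172;0 0 0 .03 .172;0 0 0 .05 0;0 0 0 .05 0;0 0 0 0 0'
python3 -c "
from h import *
goto([.518,-.009,.003])
for n in('scene','top'):
    c=Cam(n); p=c.proj([.518,-.009,.01])[0].astype(int); c.save('a_'+n,p[0]-65,p[1]-60,p[0]+65,p[1]+60,3)
a=np.hstack([cv2.imread('pics/a_scene.png'),cv2.imread('pics/a_top.png')]);cv2.imwrite('pics/a.png',a)"
```

```text
time: 1.3
ee_pos: [0.4556, 0.1512, 0.219]
tcp_rot: [0.708, 3.06, 0.001]
ft_force: [0.5, 0.8, 0.2]
opening: 0.0932
finger_force: 0.0
time: 2.3
ee_pos: [0.5185, -0.0087, 0.2187]
tcp_rot: [-1.927, -2.481, -0.0]
ft_force: [-0.3, 0.1, 0.4]
opening: 0.0931
finger_force: 0.0
time: 2.92
ee_pos: [0.5158, -0.0084, 0.0859]
tcp_rot: [-2.313, -2.118, 0.009]
ft_force: [-0.1, -1.4, -0.8]
opening: 0.093
finger_force: 0.0
t 2.92 p [ 0.5158 -0.0084  0.0859] yawX 1.483 tilt 0.008 F [-0.12 -1.37 -0.83] M [-0.09  0.06 -0.05] op 0.0930 ff 0.0 q [-0.23  0.61  0.32  1.95 -0.31  0.63  0.19]
need tool shift [-0.0003  0.0029  0.0829]
```

View pics/a.png

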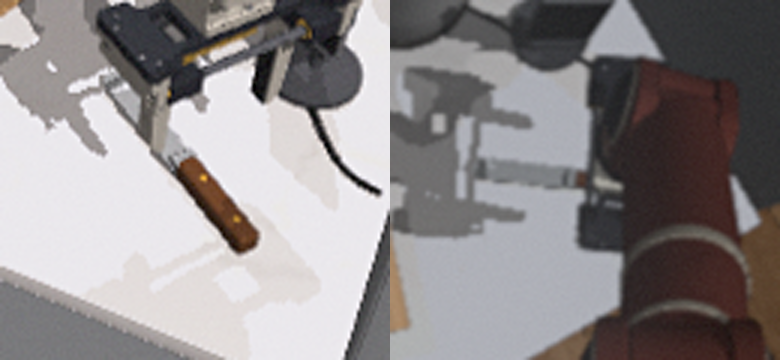

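The scene crop shows the open fingers straddling the handle, with the handle's centre line at about crop (215,205). The alignment looks right, so I descend and grip.

```bash
python3 -m pendant '0 0 .0029 .05 0;0 0 0 .031 0;0 0 0 0 0;1 0 0 0 0;1 0 0 0 0;1 0 0 0 0;1 0 0 0 0;1 0 0 0 0' 60
python3 -m pendant '1 0 0 0 0;1 0 0 0 0;1 0 0 -.03 0;1 0 0 -.05 0;1 0 0 -.05 0;1 0 0 0 0;1 0 0 0 0'
python3 -c "
from h import *
st()
for n in('scene','top'):
    c=Cam(n); p=c.proj([.518,.05,.14])[0].astype(int); c.save('b_'+n,p[0]-65,p[1]-60,p[0]+65,p[1]+60,3)
a=np.hstack([cv2.imread('pics/b_scene.png'),cv2.imread('pics/b_top.png')]);cv2.imwrite('pics/b.png',a)"
```

```text
time: 4.03
ee_pos: [0.5215, -0.009, 0.0078]
tcp_rot: [2.317, 2.122, 0.0]
ft_force: [-0.0, 0.3, 0.9]
opening: 0.0479
finger_force: 0.0
time: 4.9
ee_pos: [0.5208, -0.0088, 0.1372]
tcp_rot: [-2.316, -2.121, 0.001]
ft_force: [-1.3, 0.5, 0.2]
opening: 0.0003
finger_force: 0.0
t 4.90 p [ 0.5208 -0.0088  0.1372] yawX 1.483 tilt 0.001 F [-1.25  0.48  0.24] M [-0.01  0.11 -0.06] op 0.0003 ff 0.0 q [-0.27  0.54  0.37  1.9  -0.28  0.75  0.17]
```

View pics/b.png

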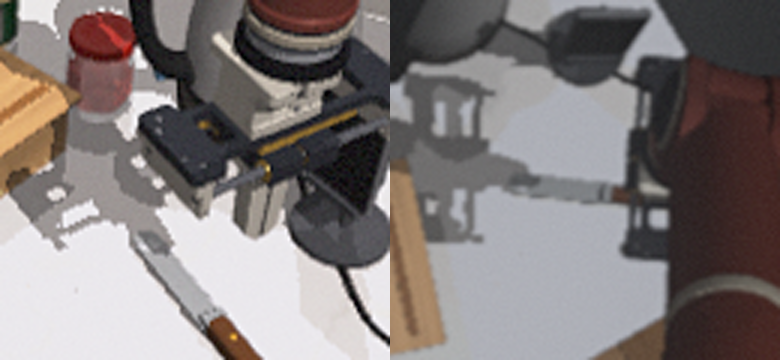

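The fingers were still closing when I lifted, so they missed. The spreader still lies where it was. Retrying with more rows to close.

```bash
python3 -m pendant '.5 0 0 0 0;.5 0 0 0 0;.5 0 0 0 0;.5 0 0 .03 0;.5 0 0 .05 0;.5 0 0 .05 0;.5 0 0 0 0;.5 0 0 0 0'
python3 -c "
from h import *
goto([.519,-.009,.004])"
```

```text
time: 6.0
ee_pos: [0.5222, -0.0093, 0.0089]
tcp_rot: [2.316, 2.121, 0.002]
ft_force: [0.0, 0.0, 0.1]
opening: 0.0463
finger_force: 0.0
t 6.00 p [ 0.5222 -0.0093  0.0089] yawX 1.483 tilt 0.001 F [0.05 0.04 0.09] M [-0.09  0.01 -0.03] op 0.0463 ff 0.0 q [-0.18  0.74  0.25  1.99 -0.39  0.45  0.26]
need tool shift [ 0.     -0.0033  0.0049]
```

```bash
python3 -m pendant '.5 0 -.0033 .005 0;1 0 0 0 0;1 0 0 0 0;1 0 0 0 0;1 0 0 0 0;1 0 0 0 0;1 0 0 0 0;1 0 0 0 0' 60
python3 -c "
from h import *
st()"
```

```text
time: 7.0
ee_pos: [0.5184, -0.0087, 0.003]
tcp_rot: [2.317, 2.122, 0.001]
ft_force: [-1.5, -0.2, 4.8]
opening: 0.0195
finger_force: 59.8
t 7.00 p [ 0.5184 -0.0087  0.003 ] yawX 1.483 tilt 0.000 F [-1.48 -0.22  4.8 ] M [0.04 0.22 0.08] op 0.0195 ff 59.8 q [-0.18  0.75  0.24  2.   -0.39  0.43  0.27]
```

Gripped: opening 19.5 mm, force 60 N. Lifting, turning to the case's heading and measuring the tip.

```bash
python3 -m pendant '1 0 0 -.03 0;1 0 0 -.05 0;1 0 0 -.06 0;1 0 0 0 -.149;1 0 0 0 -.149;1 0 0 0 0;1 0 0 0 0' 60
python3 -c "
from h import *
st()
C=[Cam(n) for n in('scene','top')]
for c,n in zip(C,('b1','b2')):
    p=c.proj([.49,.1,.15])[0].astype(int); c.save(n,p[0]-65,p[1]-60,p[0]+65,p[1]+60,3);print(p-[65,60])
a=np.hstack([cv2.imread('pics/b1.png'),cv2.imread('pics/b2.png')]);cv2.imwrite('pics/bb.png',a)"
```

```text
time: 7.88
ee_pos: [0.5178, -0.0088, 0.1421]
tcp_rot: [-1.979, -2.439, 0.001]
ft_force: [0.2, -0.5, -1.9]
opening: 0.0198
finger_force: 59.8
t 7.88 p [ 0.5178 -0.0088  0.1421] yawX 1.778 tilt 0.001 F [ 0.16 -0.53 -1.87] M [-0.07  0.07  0.01] op 0.0198 ff 59.8 q [-0.23  0.52  0.3   1.9  -0.22  0.75  0.4 ]
[234 151]
[227 118]
```

View pics/bb.png

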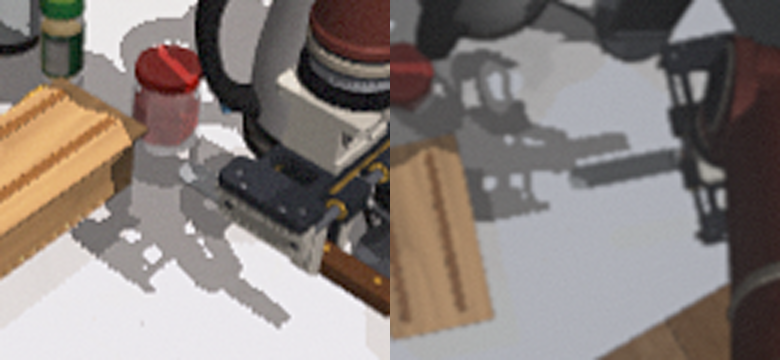

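The scene crop shows the tip at about (185,178), partly behind the gripper. The top crop shows the blade from (290,160) to the tip at (182,177). I triangulate the tip.

Run:
```python
from h import *
S=Cam("scene");T=Cam("top")
us=np.array([185,178])/3+[234,151];ut=np.array([182,177])/3+[227,118]
P=[c.K@np.c_[c.R,c.t] for c in(S,T)]
X=cv2.triangulatePoints(P[0],P[1],us,ut).ravel();X=X[:3]/X[3];print("tip",X.round(4),"reproj",S.proj(X)-us,T.proj(X)-ut)
for z in(.14,.15,.155): print(z,S.plane(us,z)[0].round(3),T.plane(ut,z)[0].round(3))
```

```text
tip [0.4949 0.1146 0.1402] reproj [[ 0.86193024 -0.08325291]] [[-0.43179502  0.63749348]]
0.14 [0.493 0.116 0.14 ] [0.497 0.113 0.14 ]
0.15 [0.486 0.108 0.15 ] [0.496 0.114 0.15 ]
0.155 [0.482 0.104 0.155] [0.495 0.115 0.155]
```

```bash
python3 -m pendant '1 .03 -.0092 0 0;1 .029 -.0092 0 0;1 0 0 .045 0;1 0 0 .042 0;1 0 0 0 0;1 0 0 0 0' 60
python3 - <<'E'
from h import *
st()
C=[Cam(n) for n in('scene','top')]
for c,n in zip(C,('b1','b2')):
    p=c.proj([.46,.18,.07])[0].astype(int); c.save(n,p[0]-50,p[1]-50,p[0]+50,p[1]+50,4);print(p-50)
a=np.hstack([cv2.imread('pics/b1.png'),cv2.imread('pics/b2.png')]);cv2.imwrite('pics/d.png',a)
E
```

```text
time: 8.82
ee_pos: [0.4888, 0.0449, 0.0566]
tcp_rot: [1.976, 2.44, 0.002]
ft_force: [0.3, -0.2, -0.3]
opening: 0.0196
finger_force: 59.8
t 8.82 p [0.4888 0.0449 0.0566] yawX 1.780 tilt 0.002 F [ 0.28 -0.17 -0.28] M [-0.09  0.04 -0.05] op 0.0196 ff 59.8 q [-0.29  0.63  0.23  2.05 -0.29  0.49  0.36]
[217 170]
[214 141]
```

View pics/d.png

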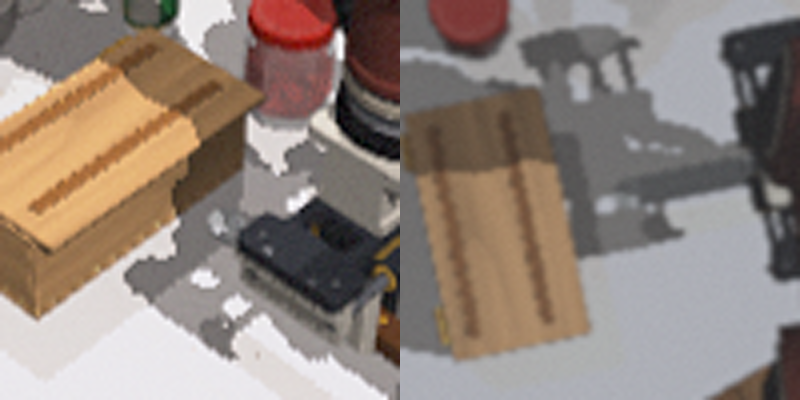

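In the top half, the tip at (622,188) is about 14 px (44 mm) short of the lip edge at (565,195), heading square to it. I advance under the lip with force checks.

```bash
python3 -m pendant '1 .02 0 0 0;1 .02 0 0 0;1 0 0 0 0;1 0 0 0 0'
python3 -m pendant '1 .005 0 0 0;1 .005 0 0 0;1 0 0 0 0;1 0 0 0 0'
python3 -m pendant '1 .005 0 0 0;1 0 0 0 0;1 0 0 0 0'
python3 -c "
from h import *
st()"
```

```text
time: 9.43
ee_pos: [0.4803, 0.0834, 0.0565]
tcp_rot: [1.976, 2.44, 0.002]
ft_force: [0.3, -0.2, -1.5]
opening: 0.0196
finger_force: 59.8
time: 9.93
ee_pos: [0.4774, 0.0939, 0.0556]
tcp_rot: [1.976, 2.442, -0.0]
ft_force: [0.1, 1.2, -0.1]
opening: 0.0195
finger_force: 59.8
time: 10.3
ee_pos: [0.4763, 0.099, 0.0556]
tcp_rot: [-1.976, -2.442, 0.0]
ft_force: [-0.6, -0.6, -0.3]
opening: 0.0197
finger_force: 59.8
t 10.30 p [0.4763 0.099  0.0556] yawX 1.781 tilt 0.000 F [-0.61 -0.55 -0.35] M [-0.07  0.06  0.03] op 0.0197 ff 59.8 q [-0.41  0.63  0.24  2.06 -0.31  0.49  0.27]
```

```bash
python3 -m pendant '1 .003 0 0 0;1 0 0 0 0;1 0 0 0 0'
python3 -m pendant '1 .003 0 0 0;1 0 0 0 0;1 0 0 0 0'
python3 -c "
from h import *
st()"
```

```text
time: 10.68
ee_pos: [0.4762, 0.0999, 0.0557]
tcp_rot: [1.977, 2.439, -0.002]
ft_force: [0.2, -5.9, -0.5]
opening: 0.0195
finger_force: 59.8
time: 11.05
ee_pos: [0.4761, 0.1, 0.0559]
tcp_rot: [1.978, 2.434, -0.005]
ft_force: [0.5, -9.7, 0.6]
opening: 0.0196
finger_force: 59.8
t 11.05 p [0.4761 0.1    0.0559] yawX 1.777 tilt 0.006 F [ 0.46 -9.74  0.61] M [-2.16 -0.2   0.1 ] op 0.0196 ff 59.8 q [-0.42  0.63  0.25  2.06 -0.3   0.49  0.26]
```

Front wall touched with −9.7 N, so the tip is 16 mm in. I back off about 5 mm, then raise.

```bash
python3 -m pendant '1 -.010 0 0 0;1 0 0 0 0;1 0 0 -.006 0;1 0 0 0 0;1 0 0 0 0'
python3 -m pendant '1 0 0 -.006 0;1 0 0 0 0;1 0 0 0 0'
python3 -m pendant '1 0 0 -.006 0;1 0 0 0 0;1 0 0 0 0'
python3 -c "
from h import *
st()"
```

```text
time: 11.68
ee_pos: [0.4772, 0.0956, 0.0618]
tcp_rot: [-1.975, -2.443, -0.001]
ft_force: [0.1, -0.3, -1.0]
opening: 0.0192
finger_force: 59.8
time: 12.05
ee_pos: [0.4771, 0.095, 0.0677]
tcp_rot: [-1.976, -2.442, 0.0]
ft_force: [-0.5, 0.4, -1.2]
opening: 0.0197
finger_force: 59.8
time: 12.42
ee_pos: [0.4772, 0.095, 0.0737]
tcp_rot: [1.976, 2.442, -0.0]
ft_force: [-1.1, 0.3, -2.0]
opening: 0.0197
finger_force: 59.8
t 12.43 p [0.4772 0.095  0.0737] yawX 1.781 tilt 0.000 F [-1.08  0.3  -1.98] M [-0.02  0.09  0.06] op 0.0197 ff 59.8 q [-0.42  0.59  0.26  2.05 -0.29  0.53  0.26]
```

```bash
python3 -m pendant '1 0 0 -.006 0;1 0 0 0 0;1 0 0 0 0'
python3 -c "
from h import *
st()"
python3 -m pendant '1 0 0 -.006 0;1 0 0 0 0;1 0 0 0 0'
python3 -c "
from h import *
st()
T=Cam('top');S=Cam('scene');np.savez('mid.npz',T=T.im,S=S.im)
print(S.proj([.453,.21,.07]),T.proj([.453,.21,.07]))"
```

```text
time: 12.8
ee_pos: [0.4773, 0.0949, 0.0798]
tcp_rot: [1.976, 2.442, 0.0]
ft_force: [-0.1, -0.5, -2.3]
opening: 0.0195
finger_force: 59.8
t 12.80 p [0.4773 0.0949 0.0798] yawX 1.781 tilt 0.000 F [-0.12 -0.45 -2.3 ] M [-0.14  0.09  0.04] op 0.0195 ff 59.8 q [-0.42  0.58  0.27  2.04 -0.28  0.55  0.26]
time: 13.18
ee_pos: [0.4773, 0.0949, 0.0858]
tcp_rot: [1.976, 2.442, 0.0]
ft_force: [0.6, -0.5, -1.4]
opening: 0.0194
finger_force: 59.8
t 13.18 p [0.4773 0.0949 0.0858] yawX 1.781 tilt 0.000 F [ 0.6  -0.54 -1.37] M [-0.08  0.05  0.07] op 0.0194 ff 59.8 q [-0.43  0.57  0.28  2.04 -0.28  0.56  0.25]
[[258.35467883 214.93301619]] [[255.34516365 193.40557518]]
```

Run:
```python
from h import *
S=np.load('mid.npz')['S']
old=cv2.resize(cv2.imread('pics/b1.png'),(100,100),interpolation=cv2.INTER_AREA)[:,:,2]
new=S[170:270,217:317,0]
for x in(3,8,13,18,25): print("old",old[40:84,x].tolist());print("new",new[40:84,x].tolist())
```

```text
old [226, 227, 230, 231, 230, 227, 224, 226, 230, 231, 231, 232, 232, 231, 223, 183, 153, 166, 127, 126, 128, 127, 123, 120, 123, 130, 128, 124, 123, 121, 117, 114, 119, 127, 139, 163, 210, 227, 226, 223, 224, 225, 225, 223]
new [216, 214, 213, 218, 219, 221, 220, 217, 215, 217, 197, 121, 91, 103, 98, 139, 211, 193, 118, 124, 130, 128, 122, 122, 123, 128, 130, 124, 121, 122, 116, 118, 120, 128, 137, 155, 215, 228, 225, 223, 224, 224, 225, 224]
old [229, 225, 222, 226, 228, 231, 231, 232, 234, 224, 184, 154, 166, 216, 227, 228, 226, 226, 212, 151, 129, 154, 144, 147, 144, 137, 134, 132, 131, 130, 130, 138, 144, 144, 136, 128, 125, 136, 133, 165, 220, 226, 224, 223]
new [218, 220, 221, 207, 151, 151, 151, 179, 217, 216, 212, 217, 216, 160, 102, 102, 151, 211, 174, 164, 208, 161, 148, 148, 140, 133, 131, 130, 131, 128, 126, 134, 138, 141, 136, 125, 122, 132, 123, 161, 225, 224, 224, 224]
old [228, 230, 230, 232, 234, 231, 215, 184, 168, 166, 170, 196, 229, 224, 224, 230, 232, 231, 228, 225, 221, 197, 152, 135, 154, 154, 146, 149, 155, 156, 159, 156, 154, 155, 160, 168, 179, 209, 225, 22
[... 436 characters left out ...]
, 225, 224, 224, 222, 223, 223, 223]
new [157, 183, 218, 217, 218, 219, 218, 213, 208, 208, 186, 122, 151, 224, 195, 149, 145, 136, 143, 149, 152, 154, 153, 151, 153, 156, 157, 160, 154, 152, 157, 146, 143, 198, 228, 225, 224, 226, 223, 224, 224, 225, 224, 222]
old [168, 174, 200, 230, 232, 228, 227, 229, 232, 229, 229, 228, 224, 189, 147, 151, 155, 152, 149, 151, 154, 156, 158, 155, 153, 154, 150, 165, 208, 224, 223, 222, 223, 224, 223, 223, 225, 224, 224, 224, 225, 224, 223, 227]
new [218, 220, 216, 215, 220, 190, 76, 106, 109, 97, 78, 75, 76, 72, 77, 78, 81, 74, 71, 104, 148, 154, 160, 156, 149, 152, 151, 160, 212, 224, 222, 223, 224, 224, 223, 223, 225, 223, 224, 224, 222, 225, 224, 223]
```

The lid has clearly risen (its edge is up about 7 px, about 0.2 rad). I continue along the arc.

```bash
python3 -m pendant '1 .006 0 -.0065 0;1 .006 0 -.0065 0;1 .006 0 -.0065 0;1 .006 0 -.0085 0;1 .006 0 -.0085 0;1 .006 0 -.0085 0;1 0 0 0 0'
python3 -c "
from h import *
st()"
python3 -m pendant '1 .008 0 -.005 0;1 .008 0 -.005 0;1 .008 0 -.005 0;1 .01 0 -.002 0;1 .01 0 -.002 0;1 .01 0 -.002 0;1 .01 0 -.001 0;1 0 0 0 0'
python3 -c "
from h import *
st()
S=Cam('scene');T=Cam('top')
S.save('e1',170,100,300,260,3);T.save('e2',180,110,310,270,3)
cv2.imwrite('pics/e.png',np.hstack([cv2.imread('pics/e1.png'),cv2.imread('pics/e2.png')]))"
```

```text
time: 14.15
ee_pos: [0.4697, 0.1316, 0.1314]
tcp_rot: [-1.974, -2.444, -0.003]
ft_force: [-0.9, -0.6, -0.9]
opening: 0.0194
finger_force: 59.8
t 14.15 p [0.4697 0.1316 0.1314] yawX 1.783 tilt 0.002 F [-0.87 -0.62 -0.94] M [-0.03  0.03 -0.07] op 0.0194 ff 59.8 q [-0.54  0.5   0.32  2.   -0.25  0.68  0.15]
time: 15.15
ee_pos: [0.4558, 0.1945, 0.1525]
tcp_rot: [-1.973, -2.443, -0.001]
ft_force: [-0.2, 1.0, -0.3]
opening: 0.0196
finger_force: 59.8
t 15.15 p [0.4558 0.1945 0.1525] yawX 1.783 tilt 0.001 F [-0.22  0.96 -0.32] M [-0.02  0.04  0.05] op 0.0196 ff 59.8 q [-0.68  0.48  0.34  1.95 -0.23  0.75  0.01]
```

```bash
python3 -m pendant '1 .01 0 0 0;1 .01 0 .001 0;1 .01 0 .001 0;1 .008 0 0 0;1 0 0 0 0;1 0 0 0 0'
python3 -c "
from h import *
st()
S=Cam('scene');T=Cam('top')
S.save('e1',170,100,300,260,3);T.save('e2',180,110,310,270,3)
cv2.imwrite('pics/e.png',np.hstack([cv2.imread('pics/e1.png'),cv2.imread('pics/e2.png')]))"
```

```text
time: 16.0
ee_pos: [0.4484, 0.2302, 0.1507]
tcp_rot: [-1.976, -2.442, -0.0]
ft_force: [-0.9, 0.1, -0.7]
opening: 0.0197
finger_force: 59.8
t 16.00 p [0.4484 0.2302 0.1507] yawX 1.781 tilt 0.000 F [-0.9   0.09 -0.7 ] M [-0.06  0.09  0.02] op 0.0197 ff 59.8 q [-0.75  0.5   0.34  1.93 -0.24  0.75 -0.06]
```

View pics/e.png

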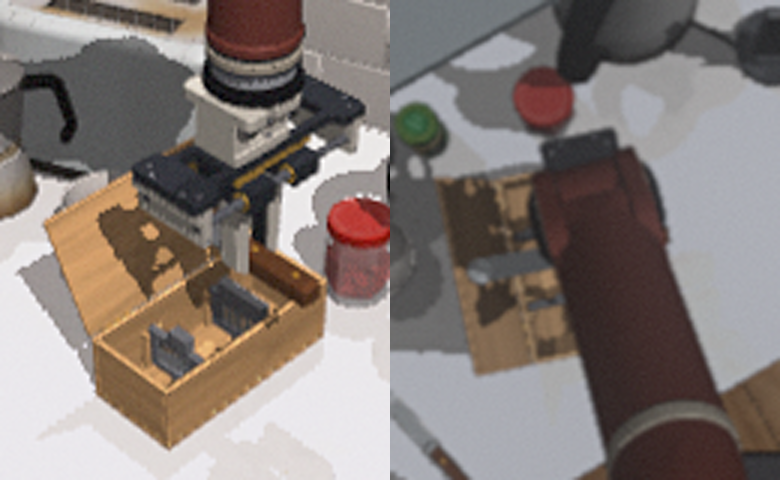

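The lid leans well back (scene crop 45,225 to 210,145), past upright. The case is open: the far insert (bar from 212,285 to 270,310) has the long grip bar and is the comb. The near one (180,338) has the short bar. I retract and lay the spreader down near where it came from.

```bash
python3 -m pendant '1 -.052 .002 0 0;1 -.052 .002 0 0;1 -.052 .004 0 0;1 -.052 .006 0 0;1 -.052 .006 0 0;1 0 0 .05 0;1 0 0 .05 0;1 0 0 .03 0' 60
python3 -m pendant '1 0 0 0 0;1 0 0 .008 0;1 0 0 0 0;1 0 0 0 0'
python3 -c "
from h import *
st()"
```

```text
time: 17.1
ee_pos: [0.5212, -0.0205, 0.0186]
tcp_rot: [-1.976, -2.439, 0.002]
ft_force: [-0.1, -0.1, -0.6]
opening: 0.0192
finger_force: 59.8
time: 17.6
ee_pos: [0.5229, -0.0201, 0.0136]
tcp_rot: [1.975, 2.441, 0.002]
ft_force: [0.1, 0.1, -1.1]
opening: 0.0194
finger_force: 59.8
t 17.60 p [ 0.5229 -0.0201  0.0136] yawX 1.781 tilt 0.002 F [ 0.13  0.1  -1.15] M [-0.1   0.02 -0.  ] op 0.0194 ff 59.8 q [-0.14  0.73  0.22  1.98 -0.33  0.46  0.53]
```

```bash
python3 -m pendant '1 0 0 .005 0;1 0 0 0 0;1 0 0 .004 0;1 0 0 0 0;1 0 0 0 0'
python3 -c "
from h import *
st()"
```

```text
time: 18.23
ee_pos: [0.5222, -0.0202, 0.0036]
tcp_rot: [-1.976, -2.442, 0.0]
ft_force: [-0.5, -0.3, -1.5]
opening: 0.0196
finger_force: 59.8
t 18.23 p [ 0.5222 -0.0202  0.0036] yawX 1.781 tilt 0.000 F [-0.5  -0.33 -1.48] M [-0.03  0.04  0.02] op 0.0196 ff 59.8 q [-0.14  0.75  0.21  1.99 -0.34  0.44  0.53]
```

```bash
python3 -m pendant '.55 0 0 0 0;.55 0 0 0 0;.55 0 0 0 0;.55 0 0 -.02 0;.55 0 0 -.06 0;.55 0 0 -.06 0;.55 0 0 -.06 0;.55 0 0 0 0' 40
python3 - <<'E'
from h import *
st()
S=Cam('scene');T=Cam('top')
np.savez('ins.npz',S=S.im,T=T.im)
pc=np.array([.4399,.2713])
for n,c in(('S',S),('T',T)):
    hsv=cv2.cvtColor(c.im,cv2.COLOR_RGB2HSV).astype(int)
    w=np.zeros(c.im.shape[:2],np.uint8)
    u=np.array([-.2085,.978]);v=np.array([-.978,-.2085])
    q=np.float32([c.proj(np.r_[pc+a*u+b*v,.065])[0] for a,b in((-.042,-.095),(.042,-.095),(.042,.095),(-.042,.095))])
    cv2.fillConvexPoly(w,q.astype(np.int32),1)
    m=(w>0)&(hsv[...,1]<75)
    for b,s,ce in blobs(m,8):
        p=np.argwhere(b)[:,::-1].astype(np.float32); r=cv2.minAreaRect(p); bp=c.plane(cv2.boxPoints(r),.065)[:,:2]
        print(n,s[4],ce.round(1),'z.065',c.plane(ce,.065)[0,:2].round(4),bp.round(3).tolist())
S.save('g1',190,140,300,240,3.5);T.save('g2',195,140,305,240,3.5)
cv2.imwrite('pics/g.png',np.hstack([cv2.imread('pics/g1.png'),cv2.imread('pics/g2.png')]))
E
```

```text
time: 19.23
ee_pos: [0.5254, -0.0207, 0.2086]
tcp_rot: [1.971, 2.435, 0.011]
ft_force: [-0.8, 0.4, -0.7]
opening: 0.0419
finger_force: 0.0
t 19.23 p [ 0.5254 -0.0207  0.2086] yawX 1.781 tilt 0.011 F [-0.78  0.37 -0.68] M [-0.    0.08  0.01] op 0.0419 ff 0.0 q [-0.26  0.45  0.37  1.81 -0.2   0.91  0.42]
S 257 [248.2 201.9] z.065 [0.4618 0.2701] [[0.434, 0.295], [0.486, 0.317], [0.486, 0.249], [0.436, 0.229]]
S 222 [227.5 216.3] z.065 [0.3868 0.2532] [[0.369, 0.286], [0.414, 0.297], [0.406, 0.23], [0.364, 0.22]]
T 27 [238.1 167.8] z.065 [0.5355 0.2649] [[0.531, 0.286], [0.547, 0.254], [0.537, 0.249], [0.521, 0.28]]
T 141 [233.7 186.1] z.065 [0.4766 0.2786] [[0.464, 0.319], [0.49, 0.319], [0.49, 0.24], [0.464, 0.24]]
T 173 [240.5 210.6] z.065 [0.3988 0.257 ] [[0.409, 0.305], [0.417, 0.226], [0.381, 0.222], [0.373, 0.301]]
T 22 [231.5 225.6] z.065 [0.3514 0.2853] [[0.357, 0.293], [0.357, 0.278], [0.344, 0.278], [0.344, 0.293]]
```

View pics/g.png

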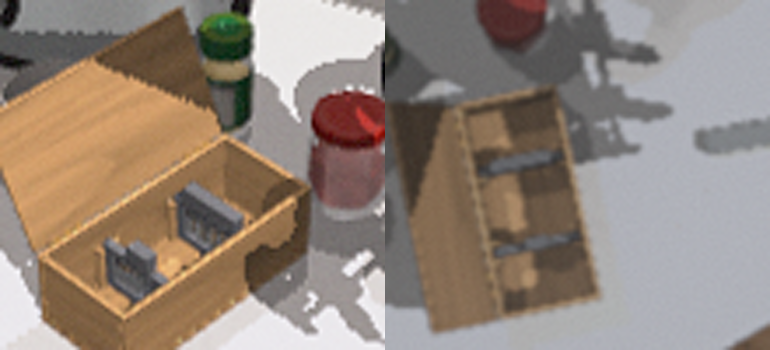

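View confirmed: the far insert's long bar is at scene crop (186,192)–(240,218), and the near one's short bar is at (140,255). The comb's top centre measures (.4766,.2786) against (.477,.279) predicted from the case. I move above it.

```bash
python3 -m pendant '.55 .0505 .0025 0 0;.55 .0505 .0025 0 0;.55 .0505 .0025 0 0;.55 .0505 .0025 0 0;.55 .0505 .0025 0 0;.55 .0505 .0025 0 0;.55 0 0 .05 0;.55 0 0 0 0' 40
python3 -m pendant '.55 0 0 .03 0;.55 0 0 0 0;.55 0 0 0 0'
python3 -c "
from h import *
S=Cam('scene');c=np.array([213,203])/3.5+[190,140];print(S.plane(c,.065))
goto([.477,.279,.041])"
```

```text
time: 20.32
ee_pos: [0.4696, 0.2778, 0.1488]
tcp_rot: [-1.972, -2.44, 0.019]
ft_force: [0.1, 0.6, -0.1]
opening: 0.042
finger_force: 0.0
time: 20.7
ee_pos: [0.4747, 0.2788, 0.1248]
tcp_rot: [1.978, 2.44, 0.002]
ft_force: [0.5, 0.2, -0.7]
opening: 0.0414
finger_force: 0.0
[[0.47629513 0.27909222 0.065     ]]
t 20.75 p [0.4748 0.2791 0.1251] yawX 1.780 tilt 0.002 F [-0.12  0.23 -0.16] M [-0.03  0.06 -0.01] op 0.0417 ff 0.0 q [-0.77  0.59  0.31  1.83 -0.25  0.75 -0.12]
need tool shift [-0.0006  0.002   0.0841]
```

```bash
python3 -m pendant '.55 0 .002 .03 0;.55 0 0 .03 0;.55 0 0 .02 0;.55 0 0 0 0;.55 0 0 .003 0;.55 0 0 0 0' 40
python3 -c "
from h import *
goto([.477,.279,.041])"
```

```text
time: 21.5
ee_pos: [0.4763, 0.2801, 0.0417]
tcp_rot: [1.976, 2.442, 0.003]
ft_force: [0.4, 0.5, -0.6]
opening: 0.0416
finger_force: 0.0
t 21.50 p [0.4763 0.2801 0.0417] yawX 1.781 tilt 0.002 F [ 0.41  0.5  -0.64] M [-0.05  0.08  0.01] op 0.0416 ff 0.0 q [-0.73  0.71  0.25  1.89 -0.3   0.57 -0.07]
need tool shift [-0.0012  0.0004  0.0007]
```

```bash
python3 -m pendant '1 0 0 0 0;1 0 0 0 0;1 0 0 0 0;1 0 0 0 0;1 0 0 0 0;1 0 0 0 0;1 0 0 0 0' 40
python3 -m pendant '1 0 0 -.01 0;1 0 0 -.02 0;1 0 0 -.03 0;1 0 0 -.03 0;1 0 0 -.04 0;1 0 0 -.04 0;1 0 0 0 0;1 0 0 0 0'
python3 - <<'E'
from h import *
st()
S=Cam('scene');T=Cam('top'); np.savez('ph.npz',S=S.im)
# phone: dark screen pixels in the scene
hsv=cv2.cvtColor(S.im,cv2.COLOR_RGB2HSV).astype(int)
w=np.zeros(S.im.shape[:2],bool); w[165:245,350:400]=1
m=w&(hsv[...,2]<45)
for b,s,ce in blobs(m,40):
    p=np.argwhere(b)[:,::-1]
    cnt=max(cv2.findContours(b.astype(np.uint8),0,2)[0],key=cv2.contourArea)
    a=cv2.approxPolyDP(cnt,4,True)[:,0]; print(s[4],ce.round(1),a.tolist())
print(S.im[170:200:2,366:396:2].sum(2).tolist() if 0 else '')
E
```

```text
time: 22.38
ee_pos: [0.476, 0.2798, 0.0407]
tcp_rot: [1.976, 2.442, 0.001]
ft_force: [2.0, -0.3, -0.6]
opening: 0.0115
finger_force: 40.0
time: 23.38
ee_pos: [0.4743, 0.2793, 0.21]
tcp_rot: [-1.975, -2.441, 0.004]
ft_force: [-0.1, 0.7, -1.0]
opening: 0.0115
finger_force: 40.0
t 23.38 p [0.4743 0.2793 0.21  ] yawX 1.781 tilt 0.003 F [-0.12  0.72 -1.03] M [-0.04  0.02 -0.  ] op 0.0115 ff 40.0 q [-0.8   0.49  0.35  1.73 -0.2   0.96 -0.16]
1136 [371.7 203.8] [[368, 175], [362, 202], [350, 204], [357, 227], [353, 213], [358, 211], [376, 232], [389, 190]]
```

The insert is held (11.5 mm opening, 40 N). Next, a better fix on the phone's heading by fitting its top edge at z = .212 in both views.

Run:
```python
from h import *
S=Cam('scene');T=Cam('top')
gs=cv2.cvtColor(S.im,cv2.COLOR_RGB2GRAY);gt=cv2.cvtColor(T.im,cv2.COLOR_RGB2GRAY)
print("S");print("cols",list(range(364,398,2)))
for r in range(166,196): print(r,gs[r,364:398:2].tolist())
print("T");print("cols",list(range(300,336,2)))
for r in range(106,134): print(r,gt[r,300:336:2].tolist())
```

```text
S
cols [364, 366, 368, 370, 372, 374, 376, 378, 380, 382, 384, 386, 388, 390, 392, 394, 396]
166 [159, 151, 150, 152, 142, 138, 132, 155, 152, 136, 135, 137, 138, 136, 142, 53, 69]
167 [155, 153, 151, 150, 144, 137, 130, 186, 179, 172, 155, 128, 133, 139, 140, 62, 68]
168 [154, 153, 152, 146, 143, 140, 131, 147, 138, 210, 176, 157, 143, 124, 136, 63, 74]
169 [157, 157, 151, 148, 144, 140, 130, 150, 151, 147, 147, 204, 173, 161, 126, 70, 68]
170 [157, 153, 151, 149, 145, 136, 130, 151, 150, 149, 149, 147, 178, 207, 143, 66, 70]
171 [157, 154, 151, 143, 145, 136, 130, 151, 151, 150, 150, 150, 150, 148, 162, 69, 71]
172 [152, 154, 132, 125, 139, 139, 132, 149, 150, 150, 152, 150, 153, 151, 112, 69, 74]
173 [153, 154, 95, 118, 126, 135, 135, 149, 152, 151, 151, 153, 150, 153, 72, 69, 69]
174 [155, 155, 56, 96, 130, 121, 132, 150, 154, 150, 151, 150, 151, 154, 60, 71, 73]
175 [152, 153, 11, 59, 106, 131, 126, 152, 149, 152, 153, 152, 151, 149, 61, 72, 75]
176 [153, 152, 14, 18, 76, 119, 126, 144, 149, 150, 152, 147, 153, 148, 61, 70, 81]
177 [155, 150, 11, 11, 41, 96, 130, 123, 154, 150, 
[... 3185 characters left out ...]
175, 173, 174, 170, 174]
126 [52, 44, 43, 44, 44, 43, 41, 43, 43, 42, 40, 105, 172, 173, 171, 173, 172, 173]
127 [48, 46, 48, 44, 43, 43, 48, 47, 47, 48, 52, 142, 173, 174, 173, 170, 173, 172]
128 [48, 56, 55, 55, 57, 55, 56, 57, 55, 53, 70, 159, 174, 173, 173, 174, 173, 172]
129 [54, 60, 68, 63, 64, 61, 65, 62, 63, 60, 86, 170, 173, 174, 173, 173, 173, 174]
130 [53, 59, 59, 59, 60, 59, 60, 61, 57, 56, 108, 173, 173, 172, 174, 172, 172, 173]
131 [59, 57, 62, 63, 61, 62, 62, 64, 63, 60, 135, 174, 172, 172, 176, 172, 172, 173]
132 [69, 67, 70, 65, 62, 63, 63, 63, 65, 71, 155, 172, 172, 172, 172, 173, 172, 172]
133 [67, 73, 67, 63, 62, 64, 65, 66, 64, 81, 162, 174, 173, 173, 174, 174, 173, 173]
```

Run:
```python
from h import *
S=Cam('scene');T=Cam('top')
s=S.plane([[370,174.7],[388,187.7]],.212)[:,:2];t=T.plane([[306,115.7],[326,115.62]],.212)[:,:2]
for n,p in(('S',s),('T',t)):
    d=p[0]-p[1]; print(n,p.round(4).tolist(),"yaw",np.arctan2(-d[0],d[1]).round(3))
ends=T.plane([[304,115.5],[328.6,115.5]],.212)[:,:2];print("T ends",ends.round(4),"w",np.linalg.norm(ends[0]-ends[1]))
e2=S.plane([[367.5,173],[389.3,188.5]],.212)[:,:2];print("S ends",e2.round(4),"w",np.linalg.norm(e2[0]-e2[1]))
print("lens S",S.plane([[378,183],[379,184]],.2).round(4))
st()
```

```text
S [[0.663, 0.059], [0.6635, 0.0027]] yaw 0.008
T [[0.6656, 0.0653], [0.666, 0.0076]] yaw 0.006
T ends [[6.662e-01 7.110e-02]
 [6.664e-01 1.000e-04]] w 0.07099163124176273
S ends [[ 0.6627  0.0668]
 [ 0.6639 -0.0009]] w 0.06777622122201044
lens S [[0.6692 0.036  0.2   ]
 [0.6685 0.0321 0.2   ]]
t 23.68 p [0.4752 0.2795 0.2097] yawX 1.781 tilt 0.002 F [-1.01  0.52 -0.51] M [-0.05  0.06 -0.01] op 0.0119 ff 40.0 q [-0.8   0.49  0.35  1.73 -0.2   0.96 -0.16]
```

Both views agree: phone heading about 0.007 rad, lens about (.667,.0345,.2), edge widths 68–71 mm against 74. Target for the insert centre is (.5165,.0335,.2).

```bash
python3 -m pendant '1 -.03 -.0014 0 0;1 -.05 -.0022 0 0;1 -.055 -.0024 0 0;1 -.055 -.0024 0 0;1 -.04 -.0016 0 0;1 -.019 -.001 0 .1015;1 0 0 .004 .1015;1 0 0 0 0' 40
python3 -m pendant '1 0 0 0 0;1 0 0 0 0;1 0 0 0 0'
python3 -c "
from h import *
goto([.5165,.0335,.206])"
```

```text
time: 24.68
ee_pos: [0.5164, 0.0338, 0.206]
tcp_rot: [-2.212, -2.229, 0.002]
ft_force: [-0.2, -0.4, 0.2]
opening: 0.012
finger_force: 40.0
time: 25.05
ee_pos: [0.5168, 0.0341, 0.2067]
tcp_rot: [2.213, 2.23, 0.0]
ft_force: [0.2, 0.1, -1.2]
opening: 0.0114
finger_force: 40.0
t 25.05 p [0.5168 0.0341 0.2067] yawX 1.579 tilt 0.000 F [ 0.15  0.06 -1.17] M [-0.04  0.06 -0.02] op 0.0114 ff 40.0 q [-0.4   0.45  0.43  1.83 -0.23  0.91  0.14]
need tool shift [-0.0006 -0.0003  0.0007]
```

Numeric check of the held insert, the lid and the spreader, without further viewing.

Run:
```python
from h import *
S=Cam('scene');I=np.load('ins.npz')['S']
hs=cv2.cvtColor(S.im,cv2.COLOR_RGB2HSV).astype(int)
c=np.array([.5165,.0335,.2])
q=S.proj([c+[0,a,b] for a,b in((.04,-.03),(-.04,-.03),(-.04,.014),(.04,.014))]);print("expected plate corners",q.round(0).tolist())
x0,y0=q.min(0).astype(int)-6;x1,y1=q.max(0).astype(int)+7
g=cv2.cvtColor(S.im,cv2.COLOR_RGB2GRAY)
for r in range(y0,y1,2): print(r,x0,g[r,x0:x1:2].tolist())
print("lid/case/jars change px:",(np.abs(S.im[100:240,170:300].astype(int)-I[100:240,170:300]).sum(2)>120).sum())
h=(hs[...,0]<22)&(hs[...,1]>70)&(hs[...,2]<150);h[:, :300]=0;h[:255]=0;h[:,370:]=0
for b,s,ce in blobs(h,30): print("handle",s[4],ce.round(1),S.plane(ce,.012)[0].round(3))
```

```text
expected plate corners [[316.0, 208.0], [340.0, 229.0], [343.0, 214.0], [318.0, 193.0]]
187 310 [86, 57, 88, 144, 148, 92, 98, 91, 75, 76, 79, 63, 14, 37, 84, 154, 148, 74, 147, 143]
189 310 [91, 101, 155, 153, 143, 86, 56, 75, 82, 84, 74, 111, 16, 11, 112, 153, 149, 80, 143, 141]
191 310 [84, 70, 138, 150, 119, 56, 82, 84, 76, 114, 158, 155, 21, 24, 136, 150, 123, 77, 127, 136]
193 310 [91, 57, 104, 154, 86, 49, 85, 83, 90, 164, 149, 145, 18, 35, 155, 150, 88, 75, 92, 135]
195 310 [105, 94, 113, 156, 43, 49, 105, 93, 92, 153, 150, 140, 27, 53, 154, 149, 70, 80, 89, 138]
197 310 [237, 117, 114, 70, 52, 56, 93, 90, 95, 151, 150, 135, 77, 75, 155, 145, 78, 81, 90, 72]
199 310 [235, 231, 167, 51, 53, 48, 95, 90, 106, 150, 150, 119, 109, 110, 148, 123, 75, 75, 72, 80]
201 310 [213, 214, 215, 43, 53, 60, 92, 91, 103, 154, 153, 66, 110, 114, 113, 87, 80, 77, 77, 78]
203 310 [213, 213, 212, 43, 53, 55, 96, 90, 105, 149, 152, 51, 59, 106, 116, 110, 55, 73, 66, 71]
205 310 [214, 212, 207, 42, 53, 51, 57, 85, 119, 152, 145, 57, 61, 70, 92, 90, 11, 13, 21, 14]
207 310 [213, 215, 211, 75, 51, 68
[... 783 characters left out ...]
, 214, 211, 210, 211, 212, 213, 214, 215, 106, 51, 63, 90, 170, 187, 113, 115]
225 310 [216, 214, 214, 216, 214, 213, 212, 215, 212, 214, 213, 213, 222, 146, 52, 101, 225, 150, 111, 115]
227 310 [218, 216, 216, 218, 217, 216, 214, 217, 215, 219, 216, 217, 218, 221, 170, 225, 219, 220, 151, 110]
229 310 [219, 217, 217, 217, 217, 218, 217, 219, 216, 216, 216, 217, 218, 217, 218, 216, 217, 217, 222, 152]
231 310 [222, 224, 217, 222, 218, 222, 224, 224, 222, 220, 216, 216, 217, 217, 217, 218, 217, 217, 217, 220]
233 310 [234, 233, 234, 232, 233, 233, 233, 232, 234, 233, 233, 222, 216, 215, 217, 216, 217, 218, 216, 216]
lid/case/jars change px: 2338
handle 330 [345.1 283.9] [ 0.527 -0.047  0.012]
```

The insert's lower edge (316,207)–(339,227) matches the expected (316,208)–(340,229). The spreader lies on the worktop. One last check that the lid has not moved.

Run:
```python
from h import *
S=Cam('scene').im;I=np.load('ins.npz')['S']
w=lambda x:(lambda h:((h[...,0]<25)&(h[...,1]>75)))(cv2.cvtColor(x[140:245,180:285],cv2.COLOR_RGB2HSV))
a,b=w(S),w(I);print("wood IoU",(a&b).sum()/(a|b).sum(),a.sum(),b.sum())
st()
```

```text
wood IoU 0.9384615384615385 5743 5471
t 25.15 p [0.5168 0.034  0.2067] yawX 1.578 tilt 0.000 F [-0.1  -0.21 -0.15] M [-0.01  0.08 -0.01] op 0.0118 ff 40.0 q [-0.4   0.45  0.43  1.83 -0.23  0.91  0.14]
```

```bash
python3 -c "
from plant import bot
print(bot.finish_job())"
```

```text
the job is handed in; nothing more can be done
None
```

I handed the job in at about 25 s, with the lid levered open past upright by the blade, the spreader laid on the worktop, and the comb insert held steady about 15 cm in front of the phone's lens, upright and square to it; my final camera check agreed, but no verdict came back.

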